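# Function-test the turntable's emergency stop

### The job

Test the turntable's emergency stop: with the fingertips, press the red mushroom button on the yellow box fully in until it latches down, then push one of its two ears round clockwise (seen from above) until the latch lets go and the button pops right out again, and come away so that the ears swing back. Nothing is to be gripped or lifted, and do not ram or lean hard on the button. Leave the green start button alone and leave the turntable and the parts on the counter where they are.

Things in the scene. Friction and masses are not known exactly. Their poses are not given: they have to be found in the camera images.
- stop_station: Fixed yellow control box, 120 x 120 x 65 mm high, standing on the counter and carrying the red stop button in the middle of its top. Origin: centre of its underside; z up, x and y along its sides.
- stop_top (a point): Centre of the top of the red mushroom head; it rides and turns with the head. The head is 45 mm across and 24 mm tall, its top 44 mm above the box's lid when out and 34 mm when latched in. A white arrow on it shows the clockwise release direction. Pressing: straight down; it resists with about 3 to 5 N, then snaps in past half way and stays in by itself.
- ear_a (a point): Centre of one of the head's two opposite red ears, 43 mm from the head's upright axis and 14 mm below the head's top. Each ear is a bar that sticks out level from the head to 52 mm from the axis, 10 mm thick (round the axis) and 16 mm tall. Its underside is 22 mm above the box's lid when the button is out and 12 mm when it is latched in; 21 mm radius, 7 mm high black bezel round the stem below. The ears turn with the head.
- ear_b (a point): The same point on the opposite ear. Pushing either one sideways will turn the head.
- stop_press (a joint): How far the stop button is pressed, m: 0 fully out, 0.010 fully in. It is stable only fully out and fully in. Once latched in it comes out only when the head is twisted.
- stop_twist (a joint): Turn of the stop button's head, rad: 0 at rest, growing clockwise seen from above, end stop at 0.8. A light spring (about 0.02 to 0.07 N m) turns it back to 0 when let go. While latched, twisting takes up to about 0.1 N m (some 3 to 5 N at an ear) and lifts the button by a cam, and it springs out by itself past about 0.45 rad, though a finger rubbing on the ear can slow it; by 0.65 rad it is nearly out in any case.
- start_station: Fixed grey control box, 120 x 120 x 65 mm high, with a green push button on top. To be left alone. Origin: centre of its underside.
- start_btn (a joint): How far the green start button (40 mm across, top 22 mm above the grey box's lid) is pressed, m: 0 out, 0.006 fully in. Must not be pressed.
- turntable_dot (a point): White dot on the freely turning steel turntable (210 mm across, top 43 mm above the counter) that carries a rusted caliper half (to 125 mm high). The dot lies 65 mm from the turntable's axis and turns with it.
- pad_a: Loose steel brake pad with copper shim on top, 122 x 50 x 15 mm, lying flat. Origin: centre of its underside.
- pad_b: Second such brake pad, loose, lying flat. Origin: centre of its underside.
- cap: Loose orange plastic bleeder cap, 20 mm across, 24 mm tall, standing. Origin: centre of its underside.
- pin: Loose black anodized retaining pin, 84 mm long, 12 mm high, lying along its x. Origin: its middle, on the underside.
- wrench: Loose steel wrench, 160 mm long, lying flat along its x. Origin on its underside.

How it is judged:
On the way, in this order (a step that is already met when the one before it is completed fails the run):
1. the red stop button is pressed in and latched (value of joint stop_press above 0.0085 m), for 0.2 s.
2. its head is twisted clockwise by an ear (value of joint stop_twist above 0.25 rad).
3. the latch has let go and the button is out again (value of joint stop_press below 0.0025 m), for 0.1 s.
At the end, for the whole second after the job is handed in: The red stop button is fully out (within 1.5 mm) with its ears swung back (within 0.12 rad), the green start button is out (within 2 mm), and the dot on the turntable, the pads, cap, pin and wrench are within 20 mm of where they began (value of joint stop_press below 0.0015 m and value of joint stop_twist below 0.12 rad and value of joint start_btn below 0.002 m and distance of each of pad_a, pad_b, cap, pin, wrench, turntable_dot from where it was at the start of the episode below 0.02 m); the robot touches nothing.
It fails at once if the stop button is gripped, rammed or leaned on (over 35 N between the fingers and the stop station) (contact force between the fingers and stop_station above 35 N).
It fails at once if the green start button is pressed (over 3 mm) (value of joint start_btn above 0.003 m).
It fails at once if a loose part is lifted (over 12 mm) (height (world z) of any of pad_a, pad_b, cap, pin, wrench above 0.012 m).
It fails at once if a loose part or the turntable is shifted (over 20 mm) (distance of any of pad_a, pad_b, cap, pin, wrench, turntable_dot from where it was at the start of the episode above 0.02 m).
It also fails if it takes over 42 s, if anything falls off the work surface, if the arm or the gripper's body presses on something with over 40 N, if the wrist force passes 120 N, or if a joint passes its speed limit or range.

### The arm

A 6-joint arm with a two-finger parallel gripper is mounted at the origin on the work surface. World frame = base frame: x ahead of the robot, y to its left, z up, the work surface at z = 0. Lengths are in m, angles in rad, forces in N, time in s.
With the tool pointing down it reaches from about 0.275 to 0.75 m from the base axis. Payload 10.2 kg.
Tool frame: the origin (TCP) lies at the very end of the fingers, on their centre line; the grasp point (between the pads) lies 19 mm behind it (bot.tcp_to_grasp is the distance from the TCP to the grasp point, in m); z points along the fingers, y is the line along which they close (so a half turn about z gives the same grasp; the last joint's range is limited). The gripper opens to 88 mm and grips with 3 to 60 N. Pads are 18 mm wide; open, the fingers measure 123 mm over their backs; the gripper's body (75 mm by 187 mm) begins 45 mm behind the grasp point.
Start: joints at [-1.532, 0.313, 1.498, -0, 1.331, -0.223], TCP at [0.136, -0.507, 0.239] pointing down, gripper open.
Joint ranges: [-2.94, 2.94], [-0.97, 2.17], [0.19, 2.56], [-1.23, 4.37], [0.02, 3.11], [-2.88, 2.88]. Speed limits (rad/s): [2.39, 2.39, 3.01, 3.14, 3.14, 3.14].

### API

Orientations are given as a unit quaternion [w, x, y, z].
In Python, from cell import bot gives the robot as it stands. The module is installed in compiled form; this text tells all that it offers.
- The arm moves only by the tool jog_arm, never from a script. Its argument "series" is a list of rows, each an object with "fingers": the closure, from 0 (fully open) to 1 (shut); "slide": the shift along the world's x, y, z in m, a list of three; "turn": the turn about the world's z in rad. In form: [{"fingers": fingers, "slide": [x, y, z], "turn": turn}, ...]. A call has 1 to 12 rows; each row is the pose to reach, as a shift and turn from the pose commanded when the call began; what a row does not reach only later rows make up. A row lasts 1/8 s, in which the tool goes at most 62.5 mm and 10.7 degrees, less where a joint would pass 70% of its speed; a pose out of reach is approached as far as the arm can. A call with a gripper value outside its range is refused whole. The fingers move at their own pace and stop on an object; "squeeze" is the grip in N (left out, the last holds). Time passes only in rows, so rows that repeat a pose let the fingers close. It gives the time, the measured TCP pose, the force, the opening and the grip force at its end, in the units of the state.
- bot.read_state(): the state, without advancing time (a new reading comes with each control period).
- bot.grab_frame(name): name is "side" or "top"; returns a dict with "pixels" (420x560x3 uint8, blue, green, red), "mtx" (3x3 intrinsics, pixels), "cam_to_world" (4x4, takes a point from camera to world coordinates). Camera axes: x right, y up, looking along -z (the intrinsics and any distortion apply to the point x, -y, -z); pixel columns grow to the right and rows downward; lengths in m; the calibration is good to about 2 mm. A picture is of the moment at which its call begins. There is no depth.
- bot.sign_off(): hands the job in; it is judged then, once.
Trained networks look in the newest picture that a camera, given by its name, has taken for a name from the list of things; names that differ only in an ending like _2 or _b are one class to them, and where a whole thing is asked for, a point or a joint stands for the part that bears it (a point fixed in the world has none). Each returns a list of dicts, best first, with "p" (0 to 1); they miss things now and then, are a little off and sometimes report something else, mostly with a low value. They report only what shows in the picture. A call takes as long as a camera call.
- bot.trace(camera, target): "mask" (420x560 bool, what is visible of it).
- bot.tip_of(camera, target): "point" ([x, y, z] in m, in the coordinates of the camera as it stood for that picture, good to about 4 mm: a listed point, or the origin of a listed thing).
The state is a dict: "time": time; "joints": joint angles; "joint_velocities": joint speeds; "joint_torque": joint torques, N m; "position": TCP position; "tool_rot": TCP orientation; "force": force on the tool from outside, world axes, zero at the start; "moment": the same for the moment, N m; "finger_gap": finger opening in m; "gripper_force": force on a finger pad.
Only numpy, scipy, OpenCV 4.12 (cv2) and the standard library are available. Lean on these libraries where they do the work, as an engineer would, in place of code of your own. Each camera call takes 0.05 s, during which the arm holds its last target. There are 200 camera calls.

## Working session

There is one attempt and no reset: what is moved stays moved. The work goes in short steps, Python scripts to look and compute and a tool call to move; the robot and the scene stay as the last step left them, time stands still between calls to the robot, and variables do not carry over. Pictures are saved under pics/ and viewed, at most 10 in all, crops included, and the job is handed in when it is done.

Besides the shell and the picture viewer there is one more tool, called after ">>>" in YAML: its name, and indented under it one key for each argument. jog_arm: Moves the arm, as the interface text tells. Its arguments: {"type":"object","properties":{"series":{"type":"array","items":{"type":"object","properties":{"fingers":{"type":"number"},"slide":{"type":"array","items":{"type":"number"}},"turn":{"type":"number"}}}},"squeeze":{"type":"number"}},"required":["series"]}

```bash
mkdir -p pics
cat > h.py <<'E'
from cell import bot
import numpy as np, cv2
def look(names, cams=("top","side"), save=None):
    for c in cams:
        f=bot.grab_frame(c); T=np.array(f["cam_to_world"])
        if save: cv2.imwrite(f"pics/{save}_{c}.png", f["pixels"])
        for n in names:
            for d in bot.tip_of(c,n)[:2]:
                p=np.array(d["point"]); w=T@np.r_[p,1]
                q=np.array(f["mtx"])@(p*[1,-1,-1]); 
                print(c,n,round(d["p"],2),w[:3].round(4),(q[:2]/q[2]).round(0))
E
python3 - <<'E'
from h import *
s=bot.read_state(); print(s["time"],s["position"],s["tool_rot"],s["finger_gap"],s["force"])
look(["stop_station","stop_top","ear_a","start_station","cap","turntable_dot"],save="a")
E
```

```text
0.0 [ 0.13585911 -0.5068613   0.2381815 ] [-6.21993874e-04  9.91441176e-01  1.30552690e-01  5.61381437e-05] 0.08831192333671656 [ 0.07005522 -0.30408797  0.26622306]
top stop_station 0.72 [ 0.5221  0.1479 -0.0006] [215. 247.]
top stop_top 0.91 [0.5164 0.1486 0.1097] [210. 248.]
top ear_a 0.77 [0.5134 0.1954 0.0953] [192. 249.]
top ear_a 0.62 [0.5221 0.1064 0.0947] [228. 246.]
top start_station 0.87 [ 0.5444 -0.1178 -0.001 ] [314. 242.]
top start_station 0.47 [ 0.6877 -0.2609 -0.0023] [367. 190.]
top cap 0.63 [ 0.5437 -0.1201 -0.0011] [315. 242.]
top cap 0.51 [ 0.5114  0.004  -0.0032] [268. 253.]
top turntable_dot 0.58 [0.8303 0.0367 0.0395] [259. 133.]
side stop_station 0.95 [ 5.181e-01  1.540e-01 -5.000e-04] [287. 262.]
side stop_top 0.53 [0.5203 0.1523 0.1076] [287. 231.]
side ear_a 0.74 [0.5177 0.1911 0.0939] [283. 243.]
side ear_a 0.47 [0.5197 0.1021 0.0913] [292. 226.]
side start_station 0.62 [ 0.5473 -0.1247 -0.0028] [304. 211.]
side start_station 0.23 [ 0.49   -0.4366  0.0024] [341. 169.]
side cap 0.35 [0.5138 0.0006 0.003 ] [303. 232.]
side turntable_dot 0.74 [0.8348 0.0346 0.0454] [206. 209.]
```

View pics/a_top.png

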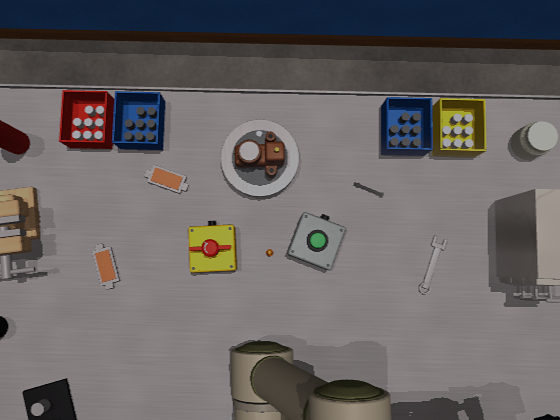

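View pics/a_side.png

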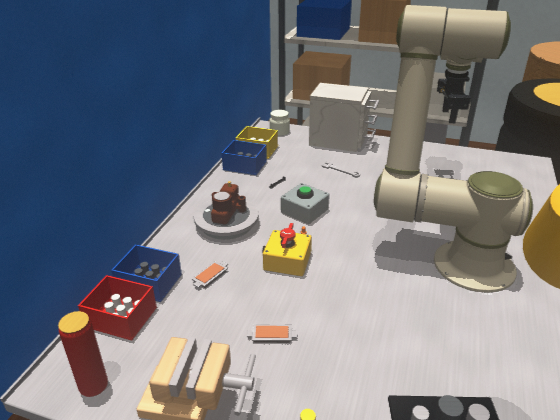

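The top view shows the red button at px (210,248) with its ears along the image horizontal, so along world y. The cap is at (269,252) and the green button at (318,240). The side view agrees, and the space around the button is free. I take the head axis as about (0.518, 0.150). I'll hover above it with the fingers shut and turned side by side along x.

>>> jog_arm:
  series:
    - {"fingers": 1, "slide": [0.032, 0.055, 0], "turn": 0.11}
    - {"fingers": 1, "slide": [0.064, 0.109, 0], "turn": 0.22}
    - {"fingers": 1, "slide": [0.096, 0.164, 0], "turn": 0.33}
    - {"fingers": 1, "slide": [0.127, 0.219, 0], "turn": 0.44}
    - {"fingers": 1, "slide": [0.159, 0.274, 0], "turn": 0.55}
    - {"fingers": 1, "slide": [0.191, 0.328, 0], "turn": 0.66}
    - {"fingers": 1, "slide": [0.223, 0.383, 0], "turn": 0.77}
    - {"fingers": 1, "slide": [0.255, 0.438, 0], "turn": 0.88}
    - {"fingers": 1, "slide": [0.287, 0.493, 0], "turn": 0.99}
    - {"fingers": 1, "slide": [0.318, 0.547, -0.02], "turn": 1.1}
    - {"fingers": 1, "slide": [0.35, 0.602, -0.04], "turn": 1.21}
    - {"fingers": 1, "slide": [0.382, 0.657, -0.06], "turn": 1.31}

```text
time: 2.2
position: [0.5096, 0.1363, 0.1839]
tool_rot: [0.0, 0.705, 0.709, 0.0]
force: [0.6, -0.7, 0.0]
finger_gap: 0.0007
gripper_force: 0.0
```

>>> jog_arm:
  series:
    - {"fingers": 1, "slide": [0, 0, 0], "turn": 0}
    - {"fingers": 1, "slide": [0, 0, 0], "turn": 0}
    - {"fingers": 1, "slide": [0, 0, 0], "turn": 0}

```text
time: 2.58
position: [0.5088, 0.1332, 0.1852]
tool_rot: [0.0, 0.707, 0.707, 0.0]
force: [-0.2, -0.0, -0.6]
finger_gap: 0.0006
gripper_force: 0.0
```

Run:
```python
from h import *
s=bot.read_state(); print(s["time"],s["position"],s["tool_rot"],s["finger_gap"],s["force"],s["joints"])
look(["stop_top","ear_a"],save="b")
im=cv2.imread("pics/b_side.png")[130:300,200:420]; cv2.imwrite("pics/b2.png",cv2.resize(im,None,fx=3,fy=3))
```

```text
2.575 [0.50875382 0.13317954 0.18520691] [4.75123896e-04 7.07442003e-01 7.06771135e-01 3.86033268e-04] 0.0006383255858890045 [-0.2202239  -0.04044211 -0.62874811] [ 3.31219586e-02  3.61866565e-01  1.57498466e+00 -1.78750525e-04
  1.20352850e+00  3.41347922e-02]
top stop_top 0.74 [0.4656 0.4443 0.001 ] [105. 266.]
side stop_top 0.8 [0.5184 0.1518 0.1061] [287. 232.]
side ear_a 0.78 [0.5193 0.1883 0.0952] [283. 242.]
side ear_a 0.72 [0.524  0.1019 0.0956] [291. 225.]
```

View pics/b2.png

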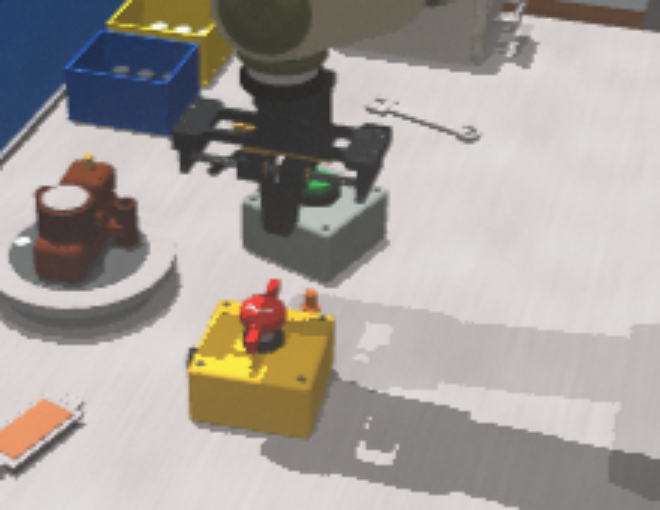

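The view shows the shut fingers still about 20 mm short of the button (crop px (262,310)), towards the green box. I'll move over the head centre at (0.519, 0.150) and stop 15 mm above it.

>>> jog_arm:
  series:
    - {"fingers": 1, "slide": [0.01, 0.017, 0], "turn": 0}
    - {"fingers": 1, "slide": [0.01, 0.017, -0.03], "turn": 0}
    - {"fingers": 1, "slide": [0.01, 0.017, -0.06], "turn": 0}
    - {"fingers": 1, "slide": [0.01, 0.017, -0.06], "turn": 0}
    - {"fingers": 1, "slide": [0.01, 0.017, -0.06], "turn": 0}

```text
time: 3.5
position: [0.5194, 0.1512, 0.1256]
tool_rot: [0.001, 0.707, 0.707, 0.001]
force: [-0.3, -0.4, -1.1]
finger_gap: 0.0002
gripper_force: 0.0
```

>>> jog_arm:
  series:
    - {"fingers": 1, "slide": [0, 0, -0.008], "turn": 0}
    - {"fingers": 1, "slide": [0, 0, -0.014], "turn": 0}
    - {"fingers": 1, "slide": [0, 0, -0.016], "turn": 0}
    - {"fingers": 1, "slide": [0, 0, -0.018], "turn": 0}
    - {"fingers": 1, "slide": [0, 0, -0.019], "turn": 0}
    - {"fingers": 1, "slide": [0, 0, -0.02], "turn": 0}
    - {"fingers": 1, "slide": [0, 0, -0.021], "turn": 0}
    - {"fingers": 1, "slide": [0, 0, -0.022], "turn": 0}
    - {"fingers": 1, "slide": [0, 0, -0.023], "turn": 0}
    - {"fingers": 1, "slide": [0, 0, -0.024], "turn": 0}
    - {"fingers": 1, "slide": [0, 0, -0.024], "turn": 0}

```text
time: 4.88
position: [0.5187, 0.1513, 0.1002]
tool_rot: [-0.0, 0.707, 0.707, -0.0]
force: [0.1, -0.4, -0.4]
finger_gap: 0.0004
gripper_force: 0.0
```

The force is about zero at z 0.100, so it has probably snapped in. I'll check by touching the bottom gently.

>>> jog_arm:
  series:
    - {"fingers": 1, "slide": [0, 0, -0.0005], "turn": 0}
    - {"fingers": 1, "slide": [0, 0, -0.001], "turn": 0}
    - {"fingers": 1, "slide": [0, 0, -0.0015], "turn": 0}
    - {"fingers": 1, "slide": [0, 0, -0.0015], "turn": 0}

```text
time: 5.38
position: [0.5189, 0.1513, 0.0991]
tool_rot: [0.0, 0.707, 0.707, 0.0]
force: [-0.8, -0.8, 1.7]
finger_gap: 0.0003
gripper_force: 1.4
```

>>> jog_arm:
  series:
    - {"fingers": 1, "slide": [0, 0, 0.02], "turn": 0}
    - {"fingers": 1, "slide": [0, 0, 0.04], "turn": 0}
    - {"fingers": 1, "slide": [-0.044, 0.041, 0.04], "turn": 0}
    - {"fingers": 1, "slide": [-0.044, 0.041, 0.04], "turn": 0}
    - {"fingers": 1, "slide": [-0.044, 0.041, 0.04], "turn": 0}

```text
time: 6.0
position: [0.4751, 0.1922, 0.1389]
tool_rot: [0.0, 0.707, 0.708, 0.0]
force: [0.3, 0.1, -0.1]
finger_gap: 0.0003
gripper_force: 0.0
```

Run:
```python
from h import *
s=bot.read_state(); print(s["time"],s["position"],s["force"])
look(["stop_top","ear_a"],save="c")
a=cv2.imread("pics/c_side.png")[170:290,220:360]; b=cv2.imread("pics/c_top.png")[190:310,140:280]
cv2.imwrite("pics/c2.png",cv2.resize(np.hstack([a,b]),None,fx=2.8,fy=2.8))
```

```text
6.0 [0.47511792 0.19216161 0.13893021] [ 0.29563267  0.10996412 -0.05325047]
top stop_top 0.79 [0.52   0.1518 0.0945] [210. 247.]
top ear_a 0.8 [0.5158 0.1959 0.0867] [193. 248.]
top ear_a 0.75 [0.522  0.1106 0.0875] [226. 247.]
side ear_a 0.62 [0.5247 0.1021 0.0857] [290. 228.]
side ear_a 0.58 [0.5196 0.1903 0.0846] [283. 246.]
```

View pics/c2.png

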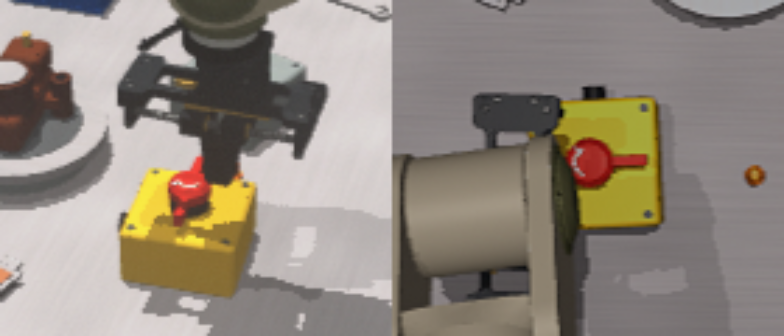

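The red head is now low, with the ears at z of about 0.086, so it is latched. The fingers are clear on the robot side of the +y ear. I'll go down beside that ear.

>>> jog_arm:
  series:
    - {"fingers": 1, "slide": [0, 0, -0.03], "turn": 0}
    - {"fingers": 1, "slide": [0, 0, -0.05], "turn": 0}
    - {"fingers": 1, "slide": [0, 0, -0.059], "turn": 0}
    - {"fingers": 1, "slide": [0, 0, -0.059], "turn": 0}
    - {"fingers": 1, "slide": [0.01, 0, -0.059], "turn": 0}
    - {"fingers": 1, "slide": [0.01, 0, -0.059], "turn": 0}

```text
time: 7.05
position: [0.4859, 0.1923, 0.0806]
tool_rot: [0.001, 0.707, 0.707, 0.001]
force: [0.3, -0.1, -1.4]
finger_gap: 0.0006
gripper_force: 0.0
```

>>> jog_arm:
  series:
    - {"fingers": 1, "slide": [0.005, 0, 0], "turn": 0}
    - {"fingers": 1, "slide": [0.009, 0, 0], "turn": 0}
    - {"fingers": 1, "slide": [0.0135, 0.002, 0], "turn": -0.1}
    - {"fingers": 1, "slide": [0.018, 0.0044, 0], "turn": -0.2}
    - {"fingers": 1, "slide": [0.023, 0.0055, 0], "turn": -0.3}
    - {"fingers": 1, "slide": [0.0275, 0.0066, 0], "turn": -0.4}
    - {"fingers": 1, "slide": [0.0275, 0.0066, 0], "turn": -0.4}

```text
time: 7.92
position: [0.5124, 0.199, 0.0799]
tool_rot: [-0.0, 0.833, 0.553, -0.0]
force: [-1.7, 0.0, 1.6]
finger_gap: 0.0
gripper_force: 0.7
```

Run:
```python
from h import *
s=bot.read_state(); print(s["time"],s["position"],s["force"])
look(["stop_top","ear_a"],save="d")
a=cv2.imread("pics/d_side.png")[170:290,220:360]; b=cv2.imread("pics/d_top.png")[190:310,140:280]
cv2.imwrite("pics/d2.png",cv2.resize(np.hstack([a,b]),None,fx=2.8,fy=2.8))
```

```text
7.925 [0.512402   0.19896424 0.07989012] [-1.71362908  0.03993481  1.55029961]
top stop_top 0.69 [0.5181 0.149  0.1037] [210. 248.]
top stop_top 0.15 [ 0.4901 -0.4319  0.0034] [431. 264.]
top ear_a 0.5 [0.5085 0.1081 0.0872] [227. 252.]
```

View pics/d2.png

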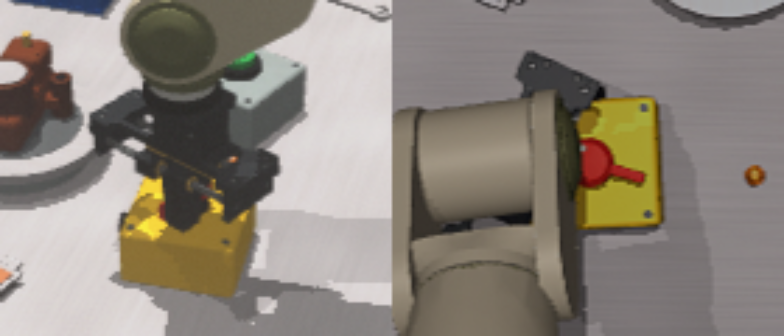

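The visible ear has swung clockwise by about 0.3 rad. I'll carry on round to about 0.7.

>>> jog_arm:
  series:
    - {"fingers": 1, "slide": [0.005, 0.0005, 0], "turn": -0.1}
    - {"fingers": 1, "slide": [0.0095, 0.0005, 0], "turn": -0.2}
    - {"fingers": 1, "slide": [0.0145, -0.0005, 0], "turn": -0.3}
    - {"fingers": 1, "slide": [0.0145, -0.0005, 0], "turn": -0.3}
    - {"fingers": 1, "slide": [0.0145, -0.0005, 0], "turn": -0.3}

```text
time: 8.85
position: [0.5266, 0.1984, 0.0798]
tool_rot: [0.0, 0.906, 0.423, -0.0]
force: [-0.8, 0.2, 0.7]
finger_gap: 0.0005
gripper_force: 0.6
```

Run:
```python
from h import *
s=bot.read_state(); print(s["time"],s["position"],s["force"])
look(["stop_top","ear_a"],save="e")
a=cv2.imread("pics/e_side.png")[170:290,220:360]; b=cv2.imread("pics/e_top.png")[190:310,140:280]
cv2.imwrite("pics/e2.png",cv2.resize(np.hstack([a,b]),None,fx=2.8,fy=2.8))
```

```text
8.85 [0.52660766 0.19835315 0.07983296] [-0.80721232  0.19097392  0.74682987]
top stop_top 0.68 [0.5178 0.1511 0.1071] [209. 248.]
top ear_a 0.69 [0.5421 0.19   0.0974] [195. 238.]
top ear_a 0.65 [ 0.4937 -0.4347  0.0012] [431. 263.]
```

View pics/e2.png

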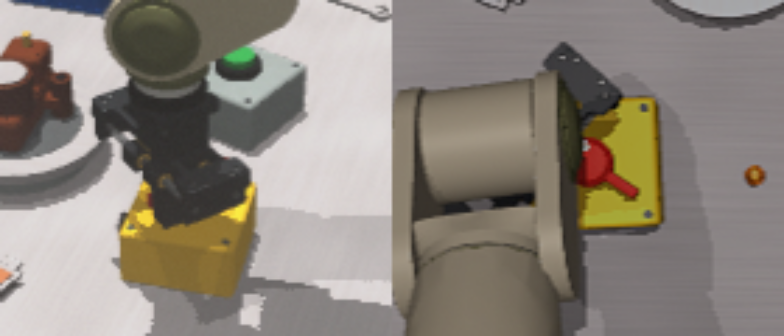

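The ear has turned by about 0.65 rad and the head is up, with its top at z of about 0.107. I'll back off the way I came, then go up and away.

>>> jog_arm:
  series:
    - {"fingers": 1, "slide": [-0.015, 0.006, 0], "turn": 0}
    - {"fingers": 1, "slide": [-0.035, 0.015, 0], "turn": 0}
    - {"fingers": 1, "slide": [-0.06, 0.03, 0], "turn": 0}
    - {"fingers": 1, "slide": [-0.07, 0.035, 0.01], "turn": 0}
    - {"fingers": 1, "slide": [-0.07, 0.035, 0.06], "turn": 0}
    - {"fingers": 1, "slide": [-0.07, 0.035, 0.12], "turn": 0}
    - {"fingers": 1, "slide": [-0.1, 0.08, 0.16], "turn": 0}
    - {"fingers": 1, "slide": [-0.13, 0.13, 0.16], "turn": 0}
    - {"fingers": 1, "slide": [-0.13, 0.18, 0.16], "turn": 0}
    - {"fingers": 1, "slide": [-0.13, 0.18, 0.16], "turn": 0}
    - {"fingers": 1, "slide": [-0.13, 0.18, 0.16], "turn": 0}

```text
time: 10.52
position: [0.3972, 0.3778, 0.2401]
tool_rot: [0.0, 0.907, 0.422, 0.0]
force: [0.5, 0.6, 0.7]
finger_gap: 0.0005
gripper_force: 0.0
```

Run:
```python
from h import *
s=bot.read_state(); print(s["time"],s["position"],s["force"])
look(["stop_top","ear_a"],save="f")
a=cv2.imread("pics/f_side.png")[170:290,220:360]; b=cv2.imread("pics/f_top.png")[190:310,140:280]
cv2.imwrite("pics/f2.png",cv2.resize(np.hstack([a,b]),None,fx=2.8,fy=2.8))
```

```text
10.525 [0.39715323 0.37781742 0.24014942] [0.49768115 0.63910954 0.71634644]
top stop_top 0.81 [0.5196 0.1506 0.1084] [209. 247.]
top stop_top 0.35 [ 0.5128  0.0028 -0.0028] [269. 252.]
top ear_a 0.65 [0.518  0.1954 0.0952] [192. 247.]
top ear_a 0.65 [0.5227 0.1071 0.0918] [227. 246.]
side stop_top 0.57 [0.835  0.0335 0.0449] [206. 209.]
side stop_top 0.54 [0.5189 0.153  0.107 ] [287. 232.]
side ear_a 0.65 [0.5179 0.1906 0.0958] [283. 243.]
side ear_a 0.59 [0.5218 0.104  0.0901] [291. 227.]
```

View pics/f2.png

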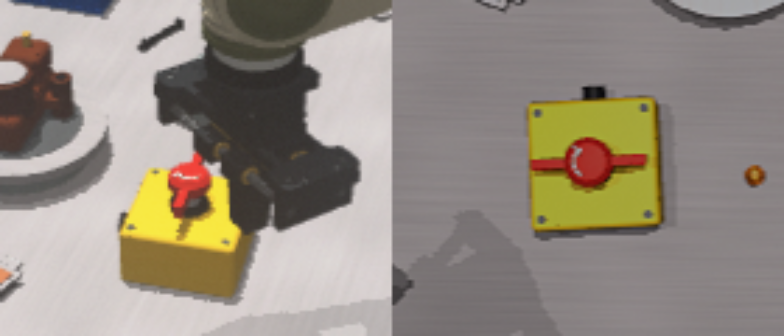

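The button is out, its ears are back along y, and the arm is clear of everything.

```bash
python3 -c "
from cell import bot
print(bot.sign_off())"
```

```text
the job is handed in; nothing more can be done
None
```

I pressed the stop button until it latched, twisted it clockwise by an ear until it popped out, and backed away; the last pictures show it out with its ears swung back. I handed the job in at about 10.5 s, and sign-off gave no verdict.

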